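# Store a relay board under nitrogen purge

## Robot

A 6-joint arm with a two-finger parallel gripper is mounted at the origin on a cart in front of the work surface, level with it; the furniture and walls round the work are solid. World frame = base frame: x ahead of the robot, y to its left, z up, the work surface at z = 0. Lengths are in m, angles in rad, forces in N, time in s.
With the tool pointing down it reaches from about 0.35 to 0.775 m from the base axis. Payload 7.3 kg.
Tool frame: the origin (TCP) lies on the centre line of the jaws, within the pads' length; the fingertips stand 14 mm ahead of it and the grasp point (between the pads) lies 5 mm behind it; x points along the fingers, z is the direction in which the jaws open and shut, and the axes are right-handed (so a half turn about x gives the same grasp; the last joint's range is limited). The gripper opens to 92 mm and grips with 3 to 60 N. Pads are 19 mm wide; open, the fingers measure 130 mm over their backs; the gripper's body (75 mm by 190 mm) begins 47 mm behind the grasp point.
Start: joints at [1.122, 0.342, 1.524, -0, 1.275, -0.146], TCP at [0.157, 0.501, 0.241] pointing down, gripper open.
Joint ranges: [-2.53, 2.53], [-0.77, 2.02], [0.04, 2.7], [-1, 4.14], [0.28, 2.66], [-3.11, 3.11]. Speed limits (rad/s): [2.57, 2.57, 3.14, 3.14, 3.14, 3.14].

## Interface

Orientations are given as a 3x3 rotation matrix whose columns are the frame's x, y, z axes.
In Python, from cell import r, vision, job, finder gives the robot as it stands. The module is installed in compiled form; this text tells all that it offers.
- The arm moves only by the tool carry_out, never from a script. Its arguments are lists of equal length, an entry for each row: "xyz": the shift along the tool's x, y, z in cm, a list of three; "twist": the turn about the tool's x in rad. A call has 1 to 20 rows; each row shifts and turns the commanded pose from where the row before left it, along the tool's axes as they then stand; what a row does not reach is not made up. A row lasts 1/10 s, in which the tool goes at most 50 mm and 8.59 degrees, less where a joint would pass 70% of its speed; a pose out of reach is approached as far as the arm can. A call is refused whole if a number of a shift passes 5 or a number of a turn 0.15, either way. A call with a gripper value outside its range is refused whole. "hand" is the opening, from 0 (shut) to 1 (fully open), set as the call begins (left out, the last holds). The fingers move at their own pace and stop on an object; "newtons" is the grip in N (left out, the last holds). Time passes only in rows, so rows that do not move let the fingers close. It gives the time, the measured TCP pose, the force and the opening at its end, in the units of the state.
- r.observe(): the state, without advancing time (a new reading comes with each control period).
- vision.read_camera(name): name is "scene" or "top" or "wrist"; returns a dict with "pixels" (480x640x3 uint8, blue, green, red), "z_map" (480x640 float32, m along the optical axis (not along the pixel's ray), 0 where there is no reading), "vertical_fov" (degrees; the focal length in pixels is half the picture's height over the tangent of half this angle, whatever the lens; pixels are square), "cx", "cy" (the principal point, pixels), "T" (4x4, takes a point from camera to world coordinates); the wrist camera has in their place "T_tool_cam" (4x4, takes a point from camera to tool coordinates, whose origin is the TCP and whose axes are the tool frame's). Camera axes: x right, y down, z forward; pixel columns grow to the right and rows downward; lengths in m; the calibration is good to about 2 mm. A picture is of the moment at which its call begins: read the wrist's pose just before it.
- job.hand_in(): hands the job in, once; it reports no verdict.
Trained networks look in the newest picture that a camera, given by its name, has taken for a name from the list of things; names that differ only in an ending like _2 or _b are one class to them, and where a whole thing is asked for, a point or a joint stands for the part that bears it (a point fixed in the world has none). Each returns a list of dicts, best first, with "p" (0 to 1); they miss things now and then, are a little off and sometimes report something else, mostly with a low value. They report only what shows in the picture. A call takes as long as a camera call. They do not tell look-alikes from the thing itself.
- finder.masks_of(thing, camera): "mask" (480x640 bool, what is visible of it) and "box" ([left, top, right, bottom] in pixels, round what is visible of it).
- finder.place_of(thing, camera): "at" ([row, column] in pixels: a listed point, or the origin of a listed thing).
The state is a dict: "t": time; "joints": joint angles; "joint_velocities": joint speeds; "joint_torque": joint torques, N m; "position": TCP position; "ee_rot": TCP orientation; "contact_force": force on the tool from outside, world axes, zero at the start; "moment": the same for the moment, N m; "width": finger opening in m.
Only numpy, scipy, OpenCV 4.12 (cv2) and the standard library are available. Lean on these libraries where they do the work, as an engineer would, in place of code of your own. Each camera call takes 0.05 s, during which the arm holds its last target. There are 200 camera calls.

## Task

Put the relay board away in the clear dry box: lay it, in its black carrier tray, flat and right side up on the grey pad inside without dropping it, and swing the lid fully shut. Only then open the nitrogen: turn the blue valve lever away from shut until it stands squarely over the red set mark on the white scale, and let go. Leave the bottle, the tape roll and the side cutter where they are.

Things in the scene. Friction and masses are not known exactly. Their poses are not given: they have to be found in the camera images.
- board_tray: Black carrier tray with a green relay board fixed in it (four blue relays stand up to 21 mm), loose on the worktop, about 100 g. 56 (its x) x 92 (its y) mm, long walls 16 mm high, short walls 12 mm. Origin at the centre of its underside, z up. Pinch it across the 56 mm width by the outside of its long walls.
- dry_box: Clear box fixed to the bench, 200 (x) x 170 (y) mm outside, walls 6 mm (rim 8 mm), black rim 85 mm high. Origin: centre of its footprint at worktop height; x points away from the robot, y to the left (hinge side). The grey floor pad's top is 17 mm above the worktop. A metal desiccant can, 40 mm across, its top at 51 mm, stands inside at box x=+70, y=+55 mm. Valve on the right wall.
- lid (a joint): Clear lid's hinge, rad: 0 = shut on the rim, 1.57 = upright, 1.9 = limit. Hinge line along box x at box y=+89 mm, 85 mm high. The lid reaches 187 mm from the hinge, is 196 mm wide, 6 mm thick above the hinge plane (10 to 12 at frame and hinge leaves). Stiff friction hinge (about 0.3 N m): stays at any angle, does not fall, must be pushed all the way down.
- lid_edge (a point): Middle of the outer face of the black finger rail along the lid's free edge (179 mm from the hinge line). Its axes turn with the lid: y along the lid towards the hinge, z out of its outer (upper) face.
- purge_valve (a joint): Quarter-turn ball-valve lever, rad: 0 = shut, lever points along box -x (to the robot); 1.571 = fully open, lever along box -y; opens anticlockwise from above. Stiff (0.22 N m), stays where left. Vertical stem axis at box x=+60, y=-175 mm, stem top 108 mm high. Its pipe, 46 mm high, runs along box y at x=+60 mm from the box wall to y=-275 mm, then down.
- lever_grip (a point): Middle of the lever's blue grip, 92 mm from the stem axis, 98 mm above the worktop. The grip is 62 mm long, 15 wide, 18 high, free all round and below. Its x axis points along the lever from grip to stem; with the valve shut it equals the box's x.
- set_mark: Fixed red tab, 15 mm wide with a white centre line, on the rim of the round white scale (88 mm across, ticks every 5 degrees) under the lever. Origin on the stem axis, 84 mm high; the tab lies 43 mm out along the mark's -x axis. The lever is over it when both x axes agree: wanted purge_valve value = the mark's yaw minus the box's yaw (0.5 to 1.15 rad).
- flux_bottle: Bystander: small needle bottle with orange tip, 30 mm across, 86 mm high, standing. Origin at the centre of its underside.
- tape_roll: Bystander: roll of amber tape lying flat, 66 mm across, 13 mm high. Origin at the centre of its underside.
- side_cutter: Bystander: small side cutter with red grips lying on the worktop, 37 (x) x 125 (y) x 10 mm. Origin at the centre of its underside.
Not all that is in view belongs to the job. Of the things that look like the board_tray, take the one that is farthest to the robot's right at the start.

How it is judged:
By the outcome, as a careful person would: the job done as asked, in the order asked, and still so for the second after the job is handed in, with the robot touching nothing.
It also fails if it takes over 67 s, if anything falls off the work surface, if the arm or the gripper's body presses on something with over 40 N, if the wrist force passes 120 N, or if a joint passes its speed limit or range.

## Working session

There is one attempt and no reset: what is moved stays moved. The work goes in short steps, Python scripts to look and compute and a tool call to move; the robot and the scene stay as the last step left them, time stands still between calls to the robot, and variables do not carry over. Pictures are saved under pics/ and viewed, about 8 in all and at most 12, crops included, and the job is handed in when it is done.

Besides the shell and the picture viewer there is one more tool, called after "Call:" by a JSON object that holds its "op" and its "data". carry_out: Moves the arm, as the interface text tells. Its arguments: {"type":"object","properties":{"xyz":{"type":"array","items":{"type":"array","items":{"type":"number"}}},"twist":{"type":"array","items":{"type":"number"}},"hand":{"type":"number"},"newtons":{"type":"number"}},"required":["xyz","twist"]}

```bash
mkdir -p pics
cat > h.py <<'E'
import numpy as np, cv2
from cell import r, vision, job, finder
def cam(name):
    s=r.observe(); c=vision.read_camera(name)
    h=c["pixels"].shape[0]; c["f"]=h/2/np.tan(np.radians(c["vertical_fov"])/2)
    if "T" not in c:
        T=np.eye(4); T[:3,:3]=s["ee_rot"]; T[:3,3]=s["position"]; c["T"]=T@c["T_tool_cam"]
    return c
def ray(c,row,col):
    d=np.array([(col-c["cx"])/c["f"],(row-c["cy"])/c["f"],1.]); return c["T"][:3,3],c["T"][:3,:3]@d
def at_z(c,row,col,z):
    o,d=ray(c,row,col); return o+d*(z-o[2])/d[2]
def cloud(c):
    v,u=np.mgrid[:480,:640]; z=c["z_map"]
    P=np.stack([(u-c["cx"])/c["f"]*z,(v-c["cy"])/c["f"]*z,z],-1)
    return P@c["T"][:3,:3].T+c["T"][:3,3]
def proj(c,p):
    q=np.linalg.inv(c["T"])@np.append(p,1); return q[1]/q[2]*c["f"]+c["cy"],q[0]/q[2]*c["f"]+c["cx"]
E
python3 - <<'E'
from h import *
np.set_printoptions(precision=3,suppress=True)
for n in("top","scene"):
    c=cam(n); cv2.imwrite(f"pics/{n}0.png",c["pixels"]); P=cloud(c)
    print(n,c["T"][:3,3],c["f"])
    for t in("board_tray","dry_box","lid","lid_edge","purge_valve","lever_grip","set_mark","flux_bottle","tape_roll","side_cutter"):
        for k in finder.place_of(t,n)[:4]:
            a=k["at"]; i=np.clip(np.int32(np.round(a)),0,[479,639]); print(t,round(k["p"],2),np.round(a,1),P[i[0],i[1]])
print(r.observe())
E
```

```text
top [ 0.463 -0.044  1.283] 476.42339807819826
board_tray 0.67 [265.7 444. ] [ 0.471 -0.374  0.013]
board_tray 0.6 [279.8 392.5] [ 0.433 -0.235  0.01 ]
dry_box 0.98 [251.6 276.1] [0.508 0.073 0.019]Traceback (most recent call last):
  File "<stdin>", line 7, in <module>
ValueError: it knows: board_tray, dry_box, flux_bottle, lever_grip, lid_edge, set_mark, side_cutter, tape_roll
```

Run:
```python
from h import *
np.set_printoptions(precision=3,suppress=True)
for n in("top","scene"):
    c=cam(n); cv2.imwrite(f"pics/{n}0.png",c["pixels"]); P=cloud(c)
    print(n,c["T"][:3,3],c["f"])
    for t in("board_tray","dry_box","lid_edge","lever_grip","set_mark","flux_bottle","tape_roll","side_cutter"):
        for k in finder.place_of(t,n)[:4]:
            a=k["at"]; i=np.clip(np.int32(np.round(a)),0,[479,639]); print(t,round(k["p"],2),np.round(a,1),P[i[0],i[1]])
print(r.observe())
```

```text
top [ 0.463 -0.044  1.283] 476.42339807819826
board_tray 0.72 [279.  393.4] [ 0.436 -0.238  0.01 ]
board_tray 0.69 [266.6 444.7] [ 0.468 -0.376  0.012]
board_tray 0.66 [283.3 191.6] [0.425 0.299 0.   ]
dry_box 0.62 [250.7 274.5] [0.51  0.078 0.021]
lid_edge 0.83 [251.8 214.9] [0.499 0.179 0.273]
lid_edge 0.52 [279.5 191.4] [0.433 0.301 0.002]
lever_grip 0.84 [260.3 341.9] [ 0.485 -0.098  0.108]
lever_grip 0.49 [282.4 192.2] [ 0.428  0.299 -0.002]
set_mark 0.57 [281.4 192.5] [0.431 0.298 0.004]
flux_bottle 0.66 [196.3 392.4] [ 0.65  -0.23   0.065]
tape_roll 0.61 [194.7 436.5] [ 0.663 -0.36  -0.002]
scene [0.24  0.604 0.982] 469.7521509323856
board_tray 0.81 [227.9 391.6] [ 0.433 -0.204  0.022]
board_tray 0.6 [184.9 397.9] [ 0.478 -0.369  0.016]
dry_box 0.96 [301.8 318.8] [0.46  0.172 0.177]
lid_edge 0.58 [273.7 295.8] [0.507 0.175 0.249]
lid_edge 0.48 [233.1 359.6] [ 0.482 -0.092  0.096]
lever_grip 0.53 [230.6 358.8] [ 0.485 -0.091  0.102]
flux_bottle 0.76 [200.4 320.9] [ 0.654 -0.221  0.009]
flux_bottle 0.64 [185.7 401. ] [ 0.47  -0.372  0.014]
tape_roll 0.58 [169.3 339.3] [ 0.666 -0.366  0.002]
side_cutter 0.91 [397.7 303.3] [0.432 0.301 0.   ]
{'t': 1.05, 'joints': array([ 1.122,  0.342,  1.524, -0.   ,  1.275, -0.146]), 'joint_velocities': array([ 0.001,  0.   , -0.001, -0.001, -0.001, -0.001]), 'joint_torque': array([ -0.001, -43.114, -24.447,   0.071,   0.048,  -0.   ]), 'position': array([0.157, 0.501, 0.241]), 'ee_rot': array([[ 0.   , -0.955,  0.298],
       [ 0.   ,  0.298,  0.955],
       [-1.   , -0.   ,  0.   ]]), 'contact_force': array([-0.002,  0.042,  0.251]), 'moment': array([ 0.057, -0.028, -0.006]), 'width': 0.09150025165697276}
```

View pics/top0.png

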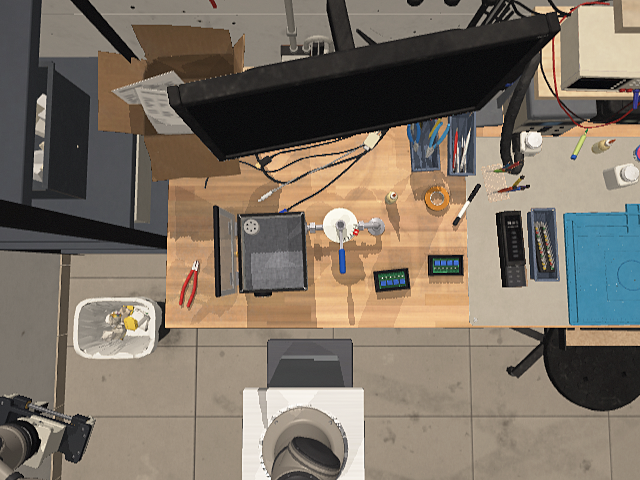

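View pics/scene0.png

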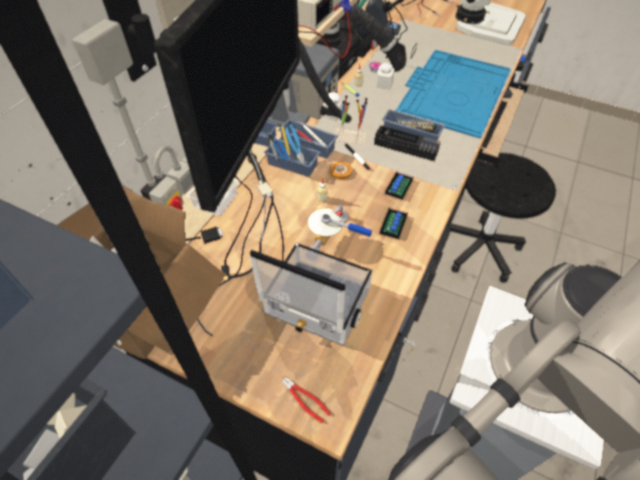

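Candidates for board_tray in the top view are (row 279, col 393) and (row 266, col 445). The second, at y≈-0.375, is farthest to the robot's right, so it is the one meant. The lid stands near upright. I'll confirm with a crop and measure.

Run:
```python
from h import *
np.set_printoptions(precision=4,suppress=True)
c=cam("top"); P=cloud(c); img=c["pixels"]
cv2.imwrite("pics/crop1.png",cv2.resize(img[180:310,205:475],None,fx=2.96,fy=2.96,interpolation=cv2.INTER_CUBIC))
for k in finder.masks_of("board_tray","top"):
    m=k["mask"]; v,u=np.where(m); q=np.array([at_z(c,a,b,0.014)[:2] for a,b in zip(v,u)],np.float32)
    print("tray",round(k["p"],2),k["box"],cv2.minAreaRect(q*1000),np.median(P[m][:,2]),np.percentile(P[m][:,2],[2,98]))
rim=(np.abs(P[...,2]-.085)<.012)&(P[...,0]>.38)&(P[...,0]<.65)&(P[...,1]>-.03)&(P[...,1]<.2)&(img.max(2)<70)
q=P[rim][:,:2].astype(np.float32)*1000; print("rim",len(q),cv2.minAreaRect(q),q.min(0),q.max(0))
lid=(P[...,2]>.11)&(P[...,0]>.38)&(P[...,0]<.65)&(P[...,1]>.1)&(P[...,1]<.25)
q=P[lid]; print("lid",len(q),q.min(0),q.max(0)); t=q[q[:,2]>.24]; print(np.median(t,0),t.min(0),t.max(0), np.polyfit(t[:,0],t[:,1],1))
blue=(img[...,0]>120)&(img[...,2]<80)&(P[...,2]>.08)&(np.abs(P[...,1]+.1)<.06)&(np.abs(P[...,0]-.5)<.1)
q=P[blue]; print("grip",len(q),q.mean(0),np.median(q[:,2]),cv2.minAreaRect((q[:,:2]*1000).astype(np.float32)))
mon=(P[...,2]>.15)&(P[...,0]>.55)&(P[...,0]<.95)&(P[...,1]>-.5)&(P[...,1]<.3); q=P[mon]; print("mon",len(q),q.min(0),q.max(0))
for y in np.arange(-.5,.3,.1):
    s=q[np.abs(q[:,1]-y)<.02]; 
    if len(s): i=s[:,0].argmin(); print(round(y,2),s[i])
```

```text
tray 0.58 [428.5, 253.6, 462.9, 279.5] ((471.88238525390625, -375.645751953125), (95.59893798828125, 55.65211486816406), 89.9952163696289) 0.00979228484653083 [0.0002 0.0247]
tray 0.58 [375.5, 268.6, 409.1, 293.1] ((434.712646484375, -233.24021911621094), (61.3770866394043, 97.04003143310547), 4.0623064041137695) 0.00946694291654504 [-0.0016  0.0247]
rim 789 ((502.0426330566406, 78.62245178222656), (207.2861328125, 170.9686279296875), 2.4669153690338135) [397.3969  -8.9447] [606.9535 166.5557]
lid 1741 [0.4035 0.1634 0.1101] [0.5989 0.1853 0.2787]
[0.5007 0.1749 0.2701] [0.4035 0.1675 0.2404] [0.5974 0.1853 0.2787] [0.0433 0.1534]
grip 159 [ 0.4796 -0.0863  0.3508] 0.10725494503002753 ((483.74029541015625, -73.57130432128906), (59.23086166381836, 56.71707534790039), 89.55180358886719)
mon 32819 [ 0.5504 -0.5     0.1501] [0.95   0.3    0.6533]
-0.5 [ 0.7664 -0.4963  0.1517]
-0.4 [ 0.9432 -0.4059  0.397 ]
-0.3 [ 0.7722 -0.2829  0.3317]
-0.2 [ 0.7516 -0.1805  0.3166]
-0.1 [ 0.7311 -0.0846  0.3296]
-0.0 [0.711  0.019  0.3346]
0.1 [0.6902 0.1172 0.3271]
0.2 [0.5519 0.18   0.2712]
```

View pics/crop1.png

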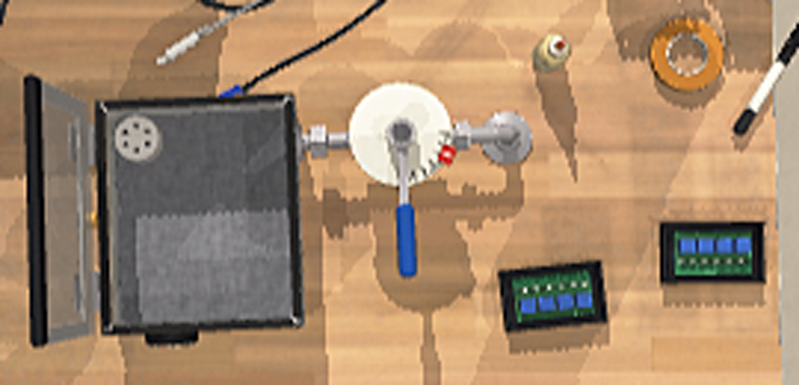

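The crop confirms that the tray at crop (712,252) is the rightmost one. The other sits at (553,297). The red mark is at crop (447,154) and the lever points towards the robot. Now I'll raise the tool and twist it.

Call:
{"op": "carry_out", "data": {"xyz": [[-4, 0, 0], [-4, 0, 0], [-4, 0, 0], [0, 0, 0], [0, 0, 0], [0, 0, 0], [0, 0, 0], [0, 0, 0], [0, 0, 0], [0, 0, 0]], "twist": [0.141, 0.141, 0.141, 0.141, 0.141, 0.141, 0.141, 0.141, 0.141, 0], "hand": 1}}

```text
t: 2.15
position: [0.1566, 0.5011, 0.3607]
ee_rot: [[0.0, 0.002, 1.0], [0.0, 1.0, -0.002], [-1.0, 0.0, 0.0]]
contact_force: [-0.2, -0.2, 0.4]
width: 0.0917
```

Call:
{"op": "carry_out", "data": {"xyz": [[0, -3.1, 3], [0, -3.1, 3], [0, -3.1, 3], [0, -3.1, 3], [0, -3.1, 3], [0, -3.1, 3], [0, -3.1, 3], [0, -3.1, 3], [0, -4, 1], [0, -4, 1], [0, -4, 1], [0, -4, 1], [0, -4, 1], [0, -4, 1], [0, 0, 0]], "twist": [0, 0, 0, 0, 0, 0, 0, 0, 0, 0, 0, 0, 0, 0, 0]}}

```text
t: 3.65
position: [0.4568, 0.0088, 0.3604]
ee_rot: [[-0.0, 0.002, 1.0], [-0.001, 1.0, -0.002], [-1.0, -0.001, -0.0]]
contact_force: [-1.5, 1.3, -0.3]
width: 0.0919
```

Run:
```python
from h import *
np.set_printoptions(precision=4,suppress=True)
c=cam("wrist"); cv2.imwrite("pics/w1.png",c["pixels"]); print(c["T_tool_cam"],c["f"])
P=cloud(c)
for t,z in (("dry_box",0.0),("lever_grip",.098),("set_mark",.084),("lid_edge",.27)):
    for k in finder.place_of(t,"wrist")[:2]:
        print(t,k["p"],k["at"],at_z(c,*k["at"],z))
```

```text
[[ 0.     -0.2543  0.9671 -0.1438]
 [-0.001  -0.9671 -0.2543  0.0691]
 [ 1.     -0.001  -0.0003  0.0004]
 [ 0.      0.      0.      1.    ]] 376.10386635642465
dry_box 0.83 [141.2, 358.8] [0.5147 0.077  0.    ]
lever_grip 0.65 [296.0, 339.1] [ 0.4853 -0.0968  0.098 ]
```

View pics/w1.png

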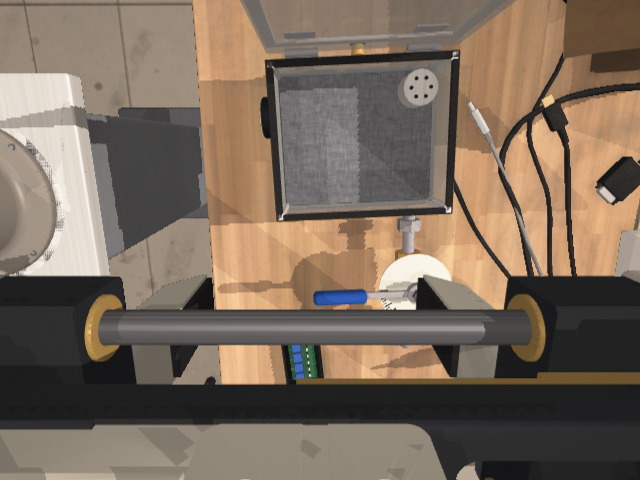

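Call:
{"op": "carry_out", "data": {"xyz": [[0, -4.8, 0], [0, -4.8, 0], [0, -4.8, 0], [0, -4.8, 0], [0, -4.8, 0], [0, -4.8, 0], [0, -4.8, 0], [0, -4.8, 0], [4.5, 0, 0], [4.5, 0, 0], [4.5, 0, 0], [0, 0, 0]], "twist": [0, 0, 0, 0, 0, 0, 0, 0, 0, 0, 0, 0]}}

```text
t: 5.1
position: [0.4541, -0.3675, 0.2196]
ee_rot: [[-0.009, -0.002, 1.0], [0.01, 1.0, 0.002], [-1.0, 0.01, -0.009]]
contact_force: [-0.4, 1.1, -0.2]
width: 0.0916
```

Run:
```python
from h import *
np.set_printoptions(precision=4,suppress=True)
c=cam("wrist"); cv2.imwrite("pics/w2.png",c["pixels"]); print(r.observe()["position"],r.observe()["ee_rot"])
P=cloud(c)
print("tray expected px",proj(c,[.472,-.376,.01]))
for k in finder.masks_of("board_tray","wrist")[:2]:
    m=k["mask"]; v,u=np.where(m); q=np.array([at_z(c,a,b,0.014)[:2] for a,b in zip(v,u)],np.float32)
    print(k["p"],k["box"],cv2.minAreaRect(q*1000),np.percentile(P[m][:,2],[2,25,50,75,98]))
print(finder.place_of("board_tray","wrist")[:2])
```

```text
[ 0.4555 -0.3691  0.2238] [[-0.004  -0.0014  1.    ]
 [ 0.0045  1.      0.0015]
 [-1.      0.0045 -0.004 ]]
tray expected px (np.float64(226.58796734501612), np.float64(334.67437812247806))
0.97 [259.7, 4.2, 336.0, 124.0] ((438.17059326171875, -234.05897521972656), (57.372474670410156, 92.52308654785156), 5.045862197875977) [0.0026 0.0062 0.009  0.0149 0.0217]
0.68 [311.3, 181.4, 373.4, 273.7] ((477.2738952636719, -376.52630615234375), (56.46135330200195, 92.39510345458984), 0.21024005115032196) [0.0027 0.0067 0.0089 0.0149 0.0215]
[{'at': [228.7, 340.2], 'p': 0.95}, {'at': [70.8, 295.8], 'p': 0.87}]
```

View pics/w2.png

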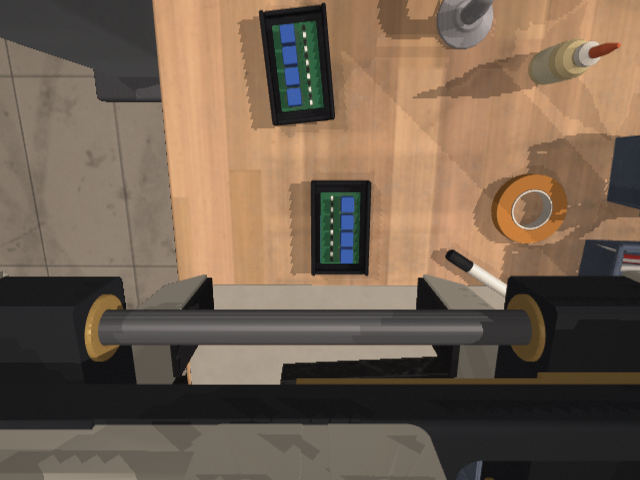

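The wrist view shows the target tray at (341,228) with yaw near 0, measured at (0.477, -0.376). Next I go above it and down.

Call:
{"op": "carry_out", "data": {"xyz": [[0, -0.7, 2.1], [0, 0, 0], [4, 0, 0], [4, 0, 0], [4, 0, 0], [4, 0, 0], [0, 0, 0], [0, 0, 0], [0, 0, 0]], "twist": [0, 0, 0, 0, 0, 0, 0, 0, 0]}}

```text
t: 6.15
position: [0.4782, -0.3796, 0.0692]
ee_rot: [[0.004, 0.001, 1.0], [-0.004, 1.0, -0.001], [-1.0, -0.004, 0.004]]
contact_force: [0.7, -0.1, 0.6]
width: 0.0916
```

Call:
{"op": "carry_out", "data": {"xyz": [[2, 0.3, 0], [2, 0, 0], [0.7, 0, 0], [0, 0, 0], [0, 0, 0], [0, 0, 0], [0, 0, 0]], "twist": [0, 0, 0, 0, 0, 0, 0]}}

```text
t: 6.85
position: [0.4771, -0.3756, 0.0197]
ee_rot: [[0.001, 0.001, 1.0], [-0.001, 1.0, -0.001], [-1.0, -0.001, 0.001]]
contact_force: [-0.1, 0.7, 0.2]
width: 0.0915
```

Call:
{"op": "carry_out", "data": {"xyz": [[0.1, 0, 0], [0, 0, 0], [0, 0, 0], [0, 0, 0], [0, 0, 0], [0, 0, 0], [0, 0, 0], [0, 0, 0], [0, 0, 0], [0, 0, 0]], "twist": [0, 0, 0, 0, 0, 0, 0, 0, 0, 0], "hand": 0, "newtons": 20}}

```text
t: 7.85
position: [0.4767, -0.3751, 0.0176]
ee_rot: [[0.0, 0.001, 1.0], [0.0, 1.0, -0.001], [-1.0, 0.0, -0.0]]
contact_force: [-1.0, -0.1, -0.9]
width: 0.0554
```

Call:
{"op": "carry_out", "data": {"xyz": [[-1, 0, 0], [-2, 0, 0], [-4, 0, 0], [-4, 0, 0], [-4, 0, 0], [0, 0, 0], [0, 0, 0], [0, 0, 0]], "twist": [0, 0, 0, 0, 0, 0, 0, 0]}}

```text
t: 8.65
position: [0.476, -0.3745, 0.1666]
ee_rot: [[-0.002, 0.001, 1.0], [0.002, 1.0, -0.001], [-1.0, 0.002, -0.002]]
contact_force: [0.1, -0.4, -2.5]
width: 0.0559
```

Run:
```python
from h import *
np.set_printoptions(precision=4,suppress=True)
s=r.observe(); print(s["position"],s["width"],s["contact_force"])
c=cam("top"); P=cloud(c); img=c["pixels"]
# box corners from first wrist view (pose then)
class W: pass
w=cv2.imread("pics/w1.png")
R=np.array([[0,.002,1],[-.001,1,-.002],[-1,-.001,0]]);T=np.eye(4);T[:3,:3]=R;T[:3,3]=[.4568,.0088,.3604]
cw=cam("wrist"); cc=dict(f=cw["f"],cx=cw["cx"],cy=cw["cy"],T=T@cw["T_tool_cam"])
for a in ((60,266),(51,460),(220,277),(213,453)): print("rim corner",at_z(cc,*a,.085))
# top view corners of black rim
t=[(97,101),(296,94),(101,333),(301,326)]
for u,v in t: print("top corner",at_z(c,180+v/2.963,205+u/2.963,.085))
P0=P
latch=(P[...,0]>.37)&(P[...,0]<.42)&(P[...,1]>0)&(P[...,1]<.15)&(P[...,2]>.03); print("latch",P[latch].min(0),P[latch].max(0))
```

```text
[ 0.476  -0.3745  0.1666] 0.05586647744114214 [ 0.0568 -0.4338 -2.4854]
rim corner [0.4079 0.158  0.085 ]
rim corner [0.6057 0.1658 0.085 ]
rim corner [ 0.4144 -0.0091  0.085 ]
rim corner [ 0.6137 -0.0016  0.085 ]
top corner [0.6011 0.1643 0.085 ]
top corner [ 0.6071 -0.0056  0.085 ]
top corner [0.4044 0.1582 0.085 ]
top corner [ 0.4103 -0.0103  0.085 ]
latch [0.3909 0.0012 0.034 ] [0.4154 0.1492 0.091 ]
```

The grip is firm, with a width of 55.9 mm. The gripper body would clear the box rim by only about 1.6 mm, so I set the tray back down and regrip 3 mm higher.

Call:
{"op": "carry_out", "data": {"xyz": [[4, 0, 0], [4, 0, 0], [4, 0, 0], [1.7, 0, 0], [0, 0, 0], [0, 0, 0], [0.5, 0, 0], [0, 0, 0], [0.3, 0, 0], [0, 0, 0], [0, 0, 0]], "twist": [0, 0, 0, 0, 0, 0, 0, 0, 0, 0, 0]}}

```text
t: 9.85
position: [0.4767, -0.3752, 0.023]
ee_rot: [[0.0, 0.001, 1.0], [-0.0, 1.0, -0.001], [-1.0, -0.0, 0.0]]
contact_force: [-0.6, -0.2, -0.7]
width: 0.0557
```

Call:
{"op": "carry_out", "data": {"xyz": [[0.3, 0, 0], [0, 0, 0], [0.2, 0, 0], [0, 0, 0], [0, 0, 0]], "twist": [0, 0, 0, 0, 0]}}

```text
t: 10.35
position: [0.4767, -0.3752, 0.0176]
ee_rot: [[0.0, 0.001, 1.0], [0.0, 1.0, -0.001], [-1.0, 0.0, 0.0]]
contact_force: [-0.4, 0.7, 0.2]
width: 0.0556
```

Call:
{"op": "carry_out", "data": {"xyz": [[0, 0, 0], [0, 0, 0], [0, 0, 0], [-0.3, 0, 0], [0, 0, 0], [0, 0, 0]], "twist": [0, 0, 0, 0, 0, 0], "hand": 0.75}}

```text
t: 10.95
position: [0.4768, -0.3753, 0.0209]
ee_rot: [[0.0, 0.001, 1.0], [-0.0, 1.0, -0.001], [-1.0, -0.0, 0.0]]
contact_force: [0.4, -0.2, -0.4]
width: 0.0688
```

Call:
{"op": "carry_out", "data": {"xyz": [[0, 0, 0], [0, 0, 0], [0, 0, 0], [0, 0, 0], [0, 0, 0], [0, 0, 0]], "twist": [0, 0, 0, 0, 0, 0], "hand": 0, "newtons": 25}}

```text
t: 11.55
position: [0.4766, -0.3752, 0.0206]
ee_rot: [[-0.0, 0.001, 1.0], [0.0, 1.0, -0.001], [-1.0, 0.0, -0.0]]
contact_force: [-0.5, -0.1, -0.5]
width: 0.0557
```

Call:
{"op": "carry_out", "data": {"xyz": [[-1, 0, 0], [-3, 0, 0], [-4, 0, 0], [-4, 0, 0], [-4, 0, 0], [-4, 0, 0], [0, 0, 0], [0, 0, 0]], "twist": [0, 0, 0, 0, 0, 0, 0, 0]}}

```text
t: 12.35
position: [0.4767, -0.3752, 0.222]
ee_rot: [[0.002, 0.001, 1.0], [-0.002, 1.0, -0.001], [-1.0, -0.002, 0.002]]
contact_force: [-0.5, -0.2, -2.5]
width: 0.056
```

Call:
{"op": "carry_out", "data": {"xyz": [[0, 2, 0.2], [0, 3.6, 0.35], [0, 3.6, 0.35], [0, 3.6, 0.35], [0, 3.6, 0.35], [0, 3.6, 0.35], [0, 3.6, 0.35], [0, 3.6, 0.35], [0, 3.6, 0.35], [0, 3.6, 0.35], [0, 3.6, 0.35], [0, 3.6, 0.35], [0, 1.7, 0.15], [0, 0, 0], [0, 0, 0], [0, 0, 0]], "twist": [0, 0, 0, 0, 0, 0, 0, 0, 0, 0, 0, 0, 0, -0.038, 0, 0]}}

```text
t: 13.95
position: [0.5185, 0.0576, 0.2196]
ee_rot: [[-0.002, -0.036, 0.999], [0.0, 0.999, 0.036], [-1.0, 0.0, -0.002]]
contact_force: [0.6, 0.3, -0.7]
width: 0.0561
```

Run:
```python
from h import *
np.set_printoptions(precision=4,suppress=True)
s=r.observe(); print(s["position"],s["ee_rot"],s["width"])
c=cam("top"); w=cam("wrist"); a=c["pixels"][180:310,205:475]; 
cv2.imwrite("pics/w3.png",np.vstack([cv2.resize(a,None,fx=2.3,fy=2.3),cv2.resize(w["pixels"][:300],(621,291))]))
```

```text
[0.5185 0.0576 0.2196] [[-0.0024 -0.036   0.9993]
 [ 0.      0.9994  0.036 ]
 [-1.      0.0001 -0.0024]] 0.05605771836231837
```

View pics/w3.png

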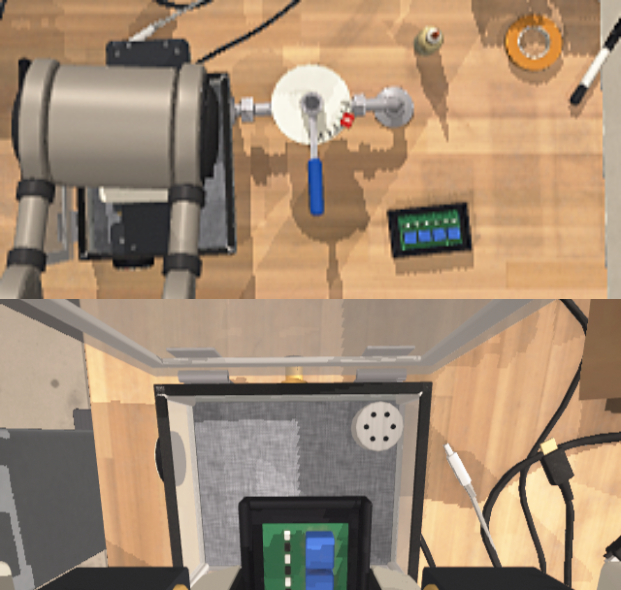

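The tray is held level over the box, clear of the can at (378,427). The wrist housing reaches over the lid at (20–215, 60–185), so I check its clearance first.

Run:
```python
from h import *
np.set_printoptions(precision=3,suppress=True)
for n in("top","scene"):
    c=cam(n); P=cloud(c); q=P[(P[...,2]>.3)&(P[...,0]>.25)&(P[...,0]<.66)&(abs(P[...,1]-.1)<.3)]
    for z in np.arange(.3,.62,.02):
        s=q[abs(q[:,2]-z)<.01]
        if len(s)>3: print(n,round(z,2),"x",s[:,0].min(),s[:,0].max(),"y",s[:,1].min(),s[:,1].max(),len(s))
c=cam("scene"); P=cloud(c); cv2.imwrite("pics/s4.png",cv2.resize(c["pixels"][120:400,180:480],None,fx=2.6,fy=2))
```

```text
top 0.3 x 0.590389813642174 0.6055953639649443 y 0.02413049871344903 0.024818746722391836 6
top 0.32 x 0.42027658094283427 0.6102456397512938 y 0.025609447136568285 0.09791573778158486 967
top 0.36 x 0.470224888934963 0.4759521864414296 y 0.06146829281415695 0.08443312667176167 7
top 0.38 x 0.4663914759219924 0.4759318265009078 y 0.03787602758034334 0.09354808849550983 151
top 0.52 x 0.4736003297545683 0.5612074214788648 y -0.011844050928411953 0.1029621055943184 41
top 0.54 x 0.3522070775365135 0.5625312521350191 y -0.011197303511077256 0.12799372065894837 936
top 0.56 x 0.342681548244395 0.5567908104857676 y -0.00834437989711781 0.12592100654447608 4521
top 0.58 x 0.33832559322158606 0.5330113219598409 y -0.00025181897057301866 0.1208991226550645 394
top 0.6 x 0.3103763404311911 0.42100042624049766 y 0.002949382237670009 0.1234773262689598 862
scene 0.3 x 0.4237175728707414 0.6106182182427502 y 0.026052213811024516 0.09902719242588043 232
scene 0.32 x 0.4240762735279347 0.6158837839443259 y 0.01749486872481787 0.09821888154580571 1537
scene 0.34 x 0.4686979882050514 0.5353044084559
[... 625 characters left out ...]
755186 309
scene 0.48 x 0.47942726118132023 0.5437352880845896 y 0.0479023423725472 0.11842566863617843 234
scene 0.5 x 0.475147862725914 0.5664350695163081 y 0.001328694088728155 0.12817817516778385 304
scene 0.52 x 0.47187671453342717 0.5667952724490024 y 0.00346093537126535 0.1290888458219669 657
scene 0.54 x 0.3355000795934957 0.5670993190548419 y 0.008547292171646625 0.1284622301768112 1562
scene 0.56 x 0.3078548112225033 0.5580827707032933 y -0.0025176944604371476 0.12600325271052953 3835
scene 0.58 x 0.27723596339448586 0.5339581675253557 y -0.0005597170856854738 0.12370208711922154 1226
scene 0.6 x 0.2502921805580667 0.42506808265893137 y 0.002839960481132664 0.12377692806863055 1642
```

The housing reaches only y=0.129 and the lid is at ≥0.165, so it is clear. Lowering.

Call:
{"op": "carry_out", "data": {"xyz": [[4, 0, 0], [4, 0, 0], [4, 0, 0], [2.5, 0, 0], [1.5, 0, 0], [0.8, 0, 0], [0, 0, 0], [0, 0, 0], [0, 0, 0]], "twist": [0, 0, 0, 0, 0, 0, 0, 0, 0]}}

```text
t: 15.1
position: [0.5198, 0.0577, 0.0538]
ee_rot: [[0.002, -0.037, 0.999], [-0.0, 0.999, 0.037], [-1.0, -0.0, 0.002]]
contact_force: [-0.8, -0.5, -0.1]
width: 0.0557
```

Call:
{"op": "carry_out", "data": {"xyz": [[0.6, 0, 0], [0, 0, 0], [0.4, 0, 0], [0, 0, 0], [0.2, 0, 0], [0, 0, 0], [0, 0, 0]], "twist": [0, 0, 0, 0, 0, 0, 0]}}

```text
t: 15.8
position: [0.5191, 0.0578, 0.0407]
ee_rot: [[-0.0, -0.037, 0.999], [0.0, 0.999, 0.037], [-1.0, 0.0, -0.0]]
contact_force: [-0.5, 0.2, -1.8]
width: 0.0557
```

Call:
{"op": "carry_out", "data": {"xyz": [[0.2, 0, 0], [0, 0, 0], [0, 0, 0]], "twist": [0, 0, 0]}}

```text
t: 16.1
position: [0.5191, 0.0578, 0.0387]
ee_rot: [[-0.0, -0.037, 0.999], [0.0, 0.999, 0.037], [-1.0, 0.0, -0.0]]
contact_force: [0.2, -0.6, -1.2]
width: 0.0557
```

Call:
{"op": "carry_out", "data": {"xyz": [[0.15, 0, 0], [0, 0, 0], [0, 0, 0]], "twist": [0, 0, 0]}}

```text
t: 16.4
position: [0.5193, 0.0578, 0.0376]
ee_rot: [[0.001, -0.037, 0.999], [0.0, 0.999, 0.037], [-1.0, 0.0, 0.001]]
contact_force: [-0.4, -0.1, 5.1]
width: 0.0556
```

The upward 5 N shows contact at the expected pad height. Release with a slight opening, then rise.

Call:
{"op": "carry_out", "data": {"xyz": [[0, 0, 0], [0, 0, 0], [0, 0, 0], [0, 0, 0]], "twist": [0, 0, 0, 0], "hand": 0.78}}

```text
t: 16.8
position: [0.5191, 0.0578, 0.0371]
ee_rot: [[-0.0, -0.037, 0.999], [0.0, 0.999, 0.037], [-1.0, 0.0, -0.0]]
contact_force: [0.6, -0.6, -0.4]
width: 0.0713
```

Call:
{"op": "carry_out", "data": {"xyz": [[-1, 0, 0], [-2, 0, 0], [-3, 0, 0], [-4, 0, 0], [-4, 0, 0], [-4, 0, 0], [0, 0, 0], [0, 0, 0]], "twist": [0, 0, 0, 0, 0, 0, 0, 0]}}

```text
t: 17.6
position: [0.5193, 0.0578, 0.2184]
ee_rot: [[0.002, -0.037, 0.999], [-0.0, 0.999, 0.037], [-1.0, -0.0, 0.002]]
contact_force: [0.1, 0.2, -0.8]
width: 0.0715
```

Run:
```python
from h import *
np.set_printoptions(precision=4,suppress=True)
s=r.observe(); print(s["position"],s["width"])
w=cam("wrist"); cv2.imwrite("pics/w5.png",w["pixels"][:320]); P=cloud(w)
for k in finder.masks_of("board_tray","wrist")[:2]:
    m=k["mask"]; print(k["p"],k["box"],np.median(P[m],0),np.percentile(P[m][:,2],[5,50,95]))
# lid points
lid=(P[...,1]>.15)&(P[...,1]<.26)&(P[...,2]>.1)&(P[...,2]<.3)&(P[...,0]>.4)&(P[...,0]<.6)
q=P[lid]
for z in np.arange(.1,.3,.02):
    t=q[abs(q[:,2]-z)<.01]
    if len(t)>5: print(round(z,2),len(t),np.median(t,0),t[:,1].min(),t[:,1].max())
```

```text
[0.5193 0.0578 0.2184] 0.07154598557803708
0.73 [284.0, 169.8, 347.4, 272.8] [0.5195 0.0578 0.0259] [0.02   0.0259 0.0379]
0.1 993 [0.5044 0.168  0.1052] 0.16381740069352335 0.1721440311198003
0.12 2357 [0.505  0.1684 0.1206] 0.16394513013022688 0.17281708263117807
0.14 3114 [0.5047 0.169  0.1407] 0.16443709234604706 0.1735093603673458
0.16 4220 [0.5045 0.1695 0.1608] 0.16511469857108074 0.17408395512562178
0.18 5893 [0.5051 0.1702 0.1808] 0.1655759634226144 0.1746213411185059
0.2 8615 [0.5046 0.1707 0.201 ] 0.1660381162172293 0.17541963452235593
0.22 7632 [0.4988 0.1709 0.2167] 0.1665937377692787 0.17588345467433034
```

View pics/w5.png

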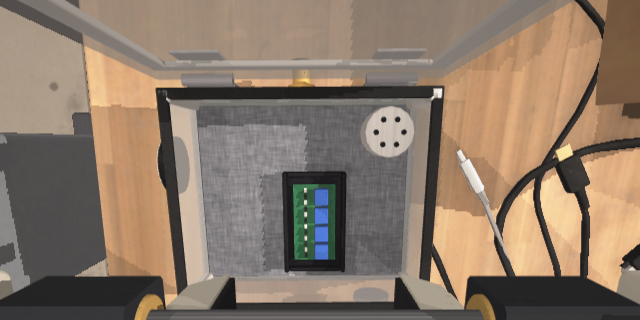

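The tray lies flat on the pad with median height 26 mm, centred at (0.519, 0.058) and clear of the can. The lid leans at about 1.60 rad. Next I go over the lid, drop in behind it with the fingers closed, and push.

Call:
{"op": "carry_out", "data": {"xyz": [[-4, 0, 0], [-4, 0, 0], [-3.2, 0, 0], [0, 4, 0], [0, 4, 0], [0, 4, 0], [0, 3.5, 0], [0, 0, 0], [0, 0, 0], [4, 0, 0], [4, 0, 0], [0, 0, 0], [0, 0, 0]], "twist": [0, 0, 0, 0, 0, 0, 0, 0, 0, 0, 0, 0, 0], "hand": 0, "newtons": 20}}

```text
t: 19.0
position: [0.5136, 0.2116, 0.2495]
ee_rot: [[-0.001, -0.036, 0.999], [-0.0, 0.999, 0.036], [-1.0, -0.0, -0.001]]
contact_force: [-0.6, -0.2, 1.1]
width: 0.0004
```

Call:
{"op": "carry_out", "data": {"xyz": [[0, -1.5, 0], [0, -1.5, 0], [0, -2, 0], [0.3, -1.5, 0], [0.3, -1.5, 0], [0.6, -1.4, 0], [0.6, -1.4, 0], [0.85, -1.2, 0], [0.85, -1.2, 0], [0, 0, 0]], "twist": [0, 0, 0, 0, 0, 0, 0, 0, 0, 0]}}

```text
t: 20.0
position: [0.5173, 0.0792, 0.2123]
ee_rot: [[-0.004, -0.035, 0.999], [-0.001, 0.999, 0.035], [-1.0, -0.0, -0.004]]
contact_force: [-0.7, -0.2, 0.2]
width: 0.0004
```

Run:
```python
from h import *
s=r.observe(); print(s["position"],s["contact_force"])
c=cam("scene"); cv2.imwrite("pics/s6.png",cv2.resize(c["pixels"][150:400,200:460],None,fx=2.3,fy=2.3))
```

```text
[0.5173252  0.07916619 0.21232539] [-0.65446713 -0.24442793  0.21032528]
```

View pics/s6.png

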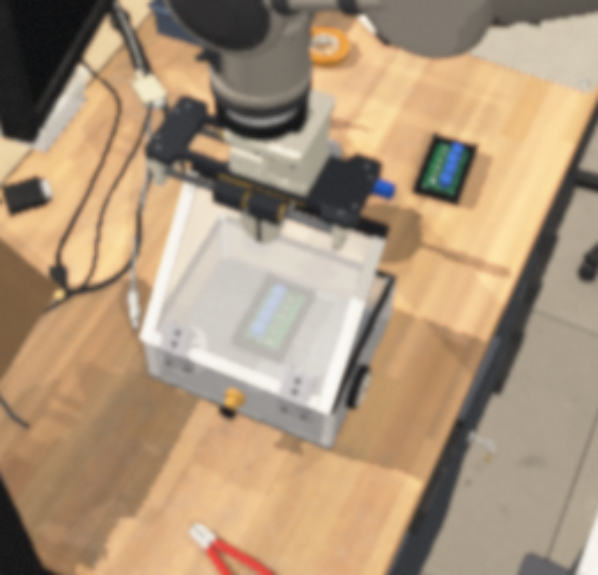

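The lid follows the fingertips at about 0.8 rad, and the tray shows through it undisturbed. Continuing the arc.

Call:
{"op": "carry_out", "data": {"xyz": [[1.1, -1, 0], [1.1, -1, 0], [1.3, -0.8, 0], [1.3, -0.8, 0], [1.4, -0.5, 0], [1.4, -0.5, 0], [1.2, -0.2, 0], [0, 0, 0], [0, 0, 0]], "twist": [0, 0, 0, 0, 0, 0, 0, 0, 0]}}

```text
t: 20.95
position: [0.5198, 0.0328, 0.1259]
ee_rot: [[-0.001, -0.037, 0.999], [0.0, 0.999, 0.037], [-1.0, 0.0, -0.001]]
contact_force: [0.1, 0.1, 0.6]
width: 0.0003
```

Call:
{"op": "carry_out", "data": {"xyz": [[0.8, -0.2, 0], [0, 0, 0], [0.4, 0, 0], [0, 0, 0], [0.3, 0, 0], [0, 0, 0]], "twist": [0, 0, 0, 0, 0, 0]}}

```text
t: 21.55
position: [0.52, 0.0309, 0.111]
ee_rot: [[-0.0, -0.037, 0.999], [0.0, 0.999, 0.037], [-1.0, 0.0, -0.0]]
contact_force: [0.1, -0.2, -0.1]
width: 0.0002
```

Call:
{"op": "carry_out", "data": {"xyz": [[0.3, 0, 0], [0, 0, 0], [0.2, 0, 0], [0, 0, 0]], "twist": [0, 0, 0, 0]}}

```text
t: 21.95
position: [0.52, 0.0308, 0.106]
ee_rot: [[-0.0, -0.037, 0.999], [0.0, 0.999, 0.037], [-1.0, 0.0, -0.0]]
contact_force: [0.2, 0.0, -0.9]
width: 0.0004
```

Call:
{"op": "carry_out", "data": {"xyz": [[0.2, 0, 0], [0, 0, 0], [0, 0, 0]], "twist": [0, 0, 0]}}

```text
t: 22.25
position: [0.5202, 0.0308, 0.1052]
ee_rot: [[0.001, -0.037, 0.999], [-0.0, 0.999, 0.037], [-1.0, -0.0, 0.001]]
contact_force: [-2.6, 0.1, 8.8]
width: 0.0006
```

Call:
{"op": "carry_out", "data": {"xyz": [[0.15, 0, 0], [0, 0, 0], [0, 0, 0]], "twist": [0, 0, 0]}}

```text
t: 22.55
position: [0.5203, 0.0308, 0.105]
ee_rot: [[0.002, -0.037, 0.999], [-0.0, 0.999, 0.037], [-1.0, -0.0, 0.002]]
contact_force: [-6.9, -0.0, 20.8]
width: 0.0003
```

Call:
{"op": "carry_out", "data": {"xyz": [[-0.5, 0, 0], [-2, 0, 0], [-4, 0, 0], [-4, 0, 0], [-4, 0, 0], [0, -4, 0], [0, -4, 0], [0, -4, 0], [0, -3, 0], [0, 0, 0], [0, 0, 0]], "twist": [0, 0, 0, 0, 0, 0, 0, 0, 0, 0, 0]}}

```text
t: 23.65
position: [0.5254, -0.1193, 0.2473]
ee_rot: [[-0.001, -0.035, 0.999], [0.001, 0.999, 0.035], [-1.0, 0.001, -0.001]]
contact_force: [-0.4, 0.9, 0.8]
width: 0.0002
```

Run:
```python
from h import *
np.set_printoptions(precision=4,suppress=True)
s=r.observe(); print(s["position"],s["contact_force"])
w=cam("wrist"); P=cloud(w); img=w["pixels"]; cv2.imwrite("pics/w7.png",img[:330])
for k in finder.place_of("lid_edge","wrist")[:2]: print("lid_edge",k,at_z(w,*k["at"],.09),P[int(k["at"][0]),int(k["at"][1])])
# heights across lid in box frame
cb=np.array([.510,.078]); a=.037; R=np.array([[np.cos(a),np.sin(a)],[-np.sin(a),np.cos(a)]])
B=(P[...,:2]-cb)@R.T
for y in range(-100,100,15):
    m=(abs(B[...,1]*1000-y)<4)&(abs(B[...,0])<.09)&(P[...,2]>.07)&(P[...,2]<.15)
    if m.sum()>20: print(y,m.sum(),np.percentile(P[m][:,2],[10,50,90])*1000)
for t,z in(("lever_grip",.098),("set_mark",.084)):
    for n in("wrist","top"):
        c=cam(n)
        for k in finder.place_of(t,n)[:2]: print(t,n,k["p"],k["at"],at_z(c,*k["at"],z))
```

```text
[ 0.5254 -0.1193  0.2473] [-0.4271  0.8652  0.7528]
lid_edge {'at': [85.1, 301.4], 'p': 0.56} [ 0.5122 -0.0101  0.09  ] [ 0.512  -0.0106  0.0945]
-100 742 [89.3742 92.534  94.1245]
-85 2667 [92.43   94.0264 95.0868]
-70 2944 [89.8782 90.8257 91.9899]
-55 3088 [89.834  90.8677 92.0659]
-40 3190 [89.9022 90.9051 92.1111]
lever_grip wrist 0.68 [202.8, 264.4] [ 0.4856 -0.0974  0.098 ]
lever_grip top 0.39 [261.7, 345.7] [ 0.4807 -0.1076  0.098 ]
```

View pics/w7.png

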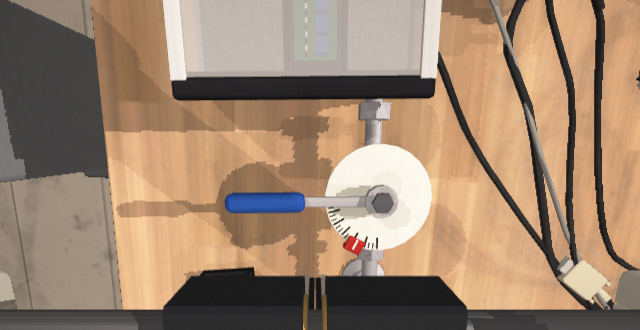

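The lid is shut and flat, with the panel at 90.9 mm and the rail at 94.5 mm. The lever is at (265,203), the stem at (381,202) and the red mark at (354,244). Measuring the mark angle.

```bash
cat > mk.py <<'E'
from h import *
np.set_printoptions(precision=4,suppress=True)
def run():
    w=cam("wrist"); P=cloud(w); img=w["pixels"].astype(int); b,g,rd=img[...,0],img[...,1],img[...,2]
    lo=np.full(P.shape[:2],True); lo[275:]=False
    G=lambda m,z:np.array([at_z(w,v,u,z)[:2] for v,u in zip(*np.where(m))])
    near=(abs(P[...,0]-.575)<.07)&(abs(P[...,1]+.095)<.075)&lo
    disc=near&(P[...,2]>.078)&(P[...,2]<.089)
    (cx,cy),rad=cv2.minEnclosingCircle((G(disc,.084)*1000).astype(np.float32)); print("disc c",cx,cy,"r",rad)
    red=near&(rd>120)&(g<70)&(b<70); q=G(red,.085); print("red",len(q),q.mean(0),np.median(P[red][:,2]))
    hx=near&(P[...,2]>.104)&(abs(P[...,0]-cx/1000)<.02)&(abs(P[...,1]-cy/1000)<.02); print("stem top",hx.sum(),np.median(P[hx],0))
    bl=lo&(b>110)&(rd<70)&(P[...,2]>.085)&(P[...,2]<.125); q2=P[bl]; 
    rc=cv2.minAreaRect((q2[:,:2]*1000).astype(np.float32)); print("grip",len(q2),rc,np.median(q2[:,2]))
    st=np.array([cx,cy])/1000
    d=st-q.mean(0); e=st-np.array(rc[0])/1000
    print("mark yaw",np.arctan2(d[1],d[0]),"lever yaw",np.arctan2(e[1],e[0]),"radii",np.hypot(*d),np.hypot(*e))
    v=np.linalg.svd(q2[:,:2]-q2[:,:2].mean(0),full_matrices=False)[2][0]; print("lever axis",np.arctan(v[1]/v[0]))
    if abs(v[0])>0: return w
if __name__=="__main__": run()
E
python3 mk.py
```

```text
disc c 575.0987548828125 -96.36689758300781 r 47.04362487792969
red 198 [ 0.5593 -0.1339] 0.08747461565836151
stem top 331 [ 0.5764 -0.0933  0.1076]
grip 1432 ((486.26812744140625, -97.33595275878906), (60.19371032714844, 14.984583854675293), 2.2436256408691406) 0.10601395624099855
mark yaw 1.1725394576603707 lever yaw 0.01090858823213751 radii 0.040690319074440366 0.08883591300576374
lever axis 0.050595538745244945
```

Call:
{"op": "carry_out", "data": {"xyz": [[0, 0, 0], [0, 0, 0], [0, 0, 0], [0, 0, 0], [0, 0, 0], [0, 0, 0], [0, 0, 0], [0, 0, 0], [0, 0, 0], [0, 0, 0], [0, 0, 0], [0, -2, -1.1], [0, -2, -1.1], [0, 0, 0], [0, 0, 0]], "twist": [0.142, 0.142, 0.142, 0.142, 0.142, 0.142, 0.142, 0.142, 0.142, 0.142, 0.142, 0, 0, 0, 0], "hand": 0.6}}

```text
t: 25.7
position: [0.485, -0.099, 0.2481]
ee_rot: [[0.001, 0.999, 0.046], [-0.0, 0.046, -0.999], [-1.0, 0.001, 0.0]]
contact_force: [0.4, 0.4, -0.5]
width: 0.0549
```

Call:
{"op": "carry_out", "data": {"xyz": [[4, 0, -0.15], [4, 0, 0], [3, 0, 0], [2, 0, 0], [1.5, 0, 0], [1, 0, 0], [0, 0, 0], [0, 0, 0]], "twist": [0, 0, 0, 0, 0, 0, 0, 0]}}

```text
t: 26.5
position: [0.4853, -0.0978, 0.0931]
ee_rot: [[0.001, 0.999, 0.046], [-0.0, 0.046, -0.999], [-1.0, 0.001, 0.0]]
contact_force: [0.1, -0.2, -0.5]
width: 0.0547
```

Call:
{"op": "carry_out", "data": {"xyz": [[0, 0, 0], [0, 0, 0], [0, 0, 0], [0, 0, 0], [0, 0, 0], [0, 0, 0]], "twist": [0, 0, 0, 0, 0, 0], "hand": 0, "newtons": 20}}

```text
t: 27.1
position: [0.4847, -0.0989, 0.0929]
ee_rot: [[0.0, 0.999, 0.047], [-0.003, 0.047, -0.999], [-1.0, 0.0, 0.003]]
contact_force: [0.5, -6.2, -0.1]
width: 0.0149
```

Lever gripped at width 14.9 mm. I turn a little first to verify the arc.

Call:
{"op": "carry_out", "data": {"xyz": [[0, 0.03, 0.73], [0, 0.03, 0.73], [0, 0.03, 0.73], [0, 0, 0], [0, 0, 0]], "twist": [-0.08, -0.08, -0.08, 0, 0]}}

```text
t: 27.6
position: [0.4882, -0.12, 0.0928]
ee_rot: [[0.0, 0.96, 0.28], [-0.001, 0.28, -0.96], [-1.0, -0.0, 0.001]]
contact_force: [-1.8, -6.0, 0.6]
width: 0.015
```

Run:
```python
from h import *
s=r.observe(); p=s["position"]; y=s["ee_rot"][:2,1]; st=np.array([.5765,-.095]); d=st-p[:2]
print(p,s["contact_force"],s["moment"],"toolyaw",np.arctan2(y[1],y[0]),"lev yaw",np.arctan2(d[1],d[0]),np.hypot(*d))
```

```text
[ 0.48815765 -0.11996601  0.09283871] [-1.82460995 -5.98070947  0.55430194] [-0.87322557  0.44291658 -0.13497656] toolyaw 0.2833225844899641 lev yaw 0.2754228683956231 0.09180234997091782
```

Call:
{"op": "carry_out", "data": {"xyz": [[0, 0.03, 0.73], [0, 0.03, 0.73], [0, 0.03, 0.73], [0, 0.03, 0.73], [0, 0.03, 0.73], [0, 0.03, 0.73], [0, 0.03, 0.73], [0, 0.03, 0.73], [0, 0.03, 0.73], [0, 0.03, 0.73], [0, 0, 0], [0, 0, 0]], "twist": [-0.08, -0.08, -0.08, -0.08, -0.08, -0.08, -0.08, -0.08, -0.08, -0.08, 0, 0]}}

```text
t: 28.8
position: [0.5335, -0.176, 0.0929]
ee_rot: [[0.001, 0.468, 0.884], [-0.003, 0.884, -0.468], [-1.0, -0.003, 0.002]]
contact_force: [-1.8, -9.3, -0.3]
width: 0.0149
```

Run:
```python
from h import *
s=r.observe(); p=s["position"]; y=s["ee_rot"][:2,1]; st=np.array([.5765,-.095]); d=st-p[:2]
print(p,s["contact_force"],s["moment"],"toolyaw",np.arctan2(y[1],y[0]),"lev yaw",np.arctan2(d[1],d[0]),np.hypot(*d))
w=cam("wrist"); t=cam("top")["pixels"][190:260,290:390]
cv2.imwrite("pics/w8.png",np.vstack([cv2.resize(w["pixels"][:350],(640,350)),cv2.resize(t,(343,240))[:, :] if 0 else np.hstack([cv2.resize(t,(343,240)),np.zeros((240,297,3),np.uint8)])]))
```

```text
[ 0.53346413 -0.17603803  0.09289272] [-1.80629439 -9.34316638 -0.32190883] [-1.46061268  0.43656729 -0.00206239] toolyaw 1.0838911661755182 lev yaw 1.082612297315747 0.09175646221252519
```

View pics/w8.png

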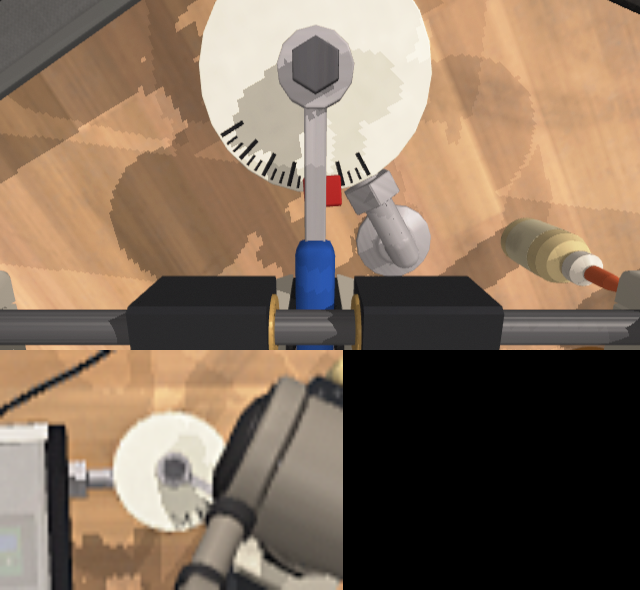

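The lever overlaps the left of the red tab (327–341, 190) and is short by about 0.05 rad. I nudge it, release and look.

Call:
{"op": "carry_out", "data": {"xyz": [[0, 0.02, 0.5], [0, 0, 0], [0, 0, 0]], "twist": [-0.055, 0, 0]}}

```text
t: 29.2
position: [0.538, -0.1783, 0.0929]
ee_rot: [[0.001, 0.419, 0.908], [-0.003, 0.908, -0.419], [-1.0, -0.003, 0.002]]
contact_force: [-1.9, -9.6, -0.3]
width: 0.0147
```

Call:
{"op": "carry_out", "data": {"xyz": [[0, 0, 0], [0, 0, 0], [0, 0, 0], [0, 0, 0], [-2, 0, 0], [-4, 0, 0], [-4, 0, 0], [-3, 0, 0], [0, -4, 0], [0, -4, 0], [0, 0, 0], [0, 0, 0]], "twist": [0, 0, 0, 0, 0, 0, 0, 0, 0, 0, 0, 0], "hand": 0.5}}

```text
t: 30.4
position: [0.5042, -0.2492, 0.2226]
ee_rot: [[-0.0, 0.419, 0.908], [0.001, 0.908, -0.419], [-1.0, 0.001, -0.0]]
contact_force: [0.6, 0.7, 0.6]
width: 0.0459
```

Run:
```python
from mk import *
w=run(); print(r.observe()["position"])
o=w["pixels"]; cv2.imwrite("pics/w9.png",cv2.resize(o[0:300,170:490],(800,750))[:600])
```

```text
disc c 571.6213989257812 -106.09286499023438 r 41.64988708496094
red 168 [ 0.5602 -0.1335] 0.08757720818587356
stem top 0 [nan nan nan]
grip 1713 ((539.7828369140625, -176.4823455810547), (59.199951171875, 12.558602333068848), 64.88528442382812) 0.1062881440910281
mark yaw 1.1775977519676086 lever yaw 1.1460148552512903 radii 0.029689405237845416 0.07725524583366188
lever axis 1.1366720859282768
[ 0.5046 -0.2485  0.2225]
  return _methods._mean(a, axis=axis, dtype=dtype,
  ret = um.true_divide(
```

View pics/w9.png

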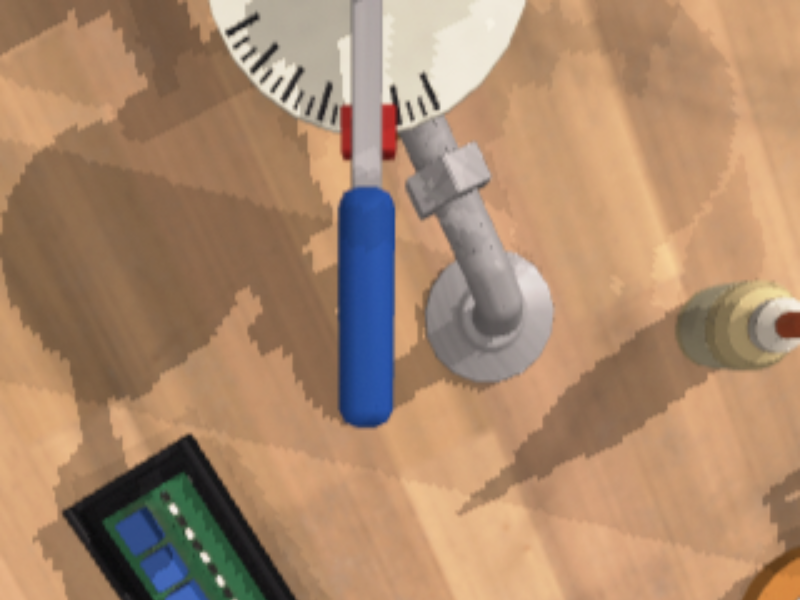

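The lever stands over the red tab, covering its centre line. Lever columns are 351–382 and tab columns 341–397, so it is within about 1°. I take a quick sub-pixel check.

```bash
cat > off.py <<'E'
from h import *
import sys
w=cam("wrist"); P=cloud(w); i=w["pixels"].astype(int); red=(i[...,2]>100)&(i[...,1]<80)&(i[...,0]<80)
red[:, :290]=False; red[:,345:]=False; red[int(sys.argv[2]) if len(sys.argv)>2 else 80:]=False
R=r.observe()["ee_rot"]; y=R[:2,1]; st=np.array([.5765,-.095]); out=[]
for v in np.where(red.sum(1)>6)[0]:
    u=np.where(red[v])[0]; g=np.diff(u); k=g.argmax()
    if g[k]<8: continue
    a,b=at_z(w,v,u[0]-.5,.086)[:2],at_z(w,v,u[-1]+.5,.086)[:2]
    z=np.median(P[v,u[k]+3:u[k+1]-2,2]); l=(at_z(w,v,u[k]+.5,z)+at_z(w,v,u[k+1]-.5,z))[:2]/2
    t=(a+b)/2; n=R[:2,2]; out.append([v,u[0],u[k],u[k+1],u[-1],z,(t-l)@n*1000])
out=np.array(out); np.set_printoptions(precision=2,suppress=True); print(out); o=np.median(out[:,6]); print("tab-lever along tool z mm",o,"rad",o/43)
E
python3 off.py
```

```text
[[ 44.   307.   310.   323.   328.     0.1    0.73]
 [ 45.   307.   310.   323.   328.     0.1    0.73]
 [ 46.   307.   310.   323.   328.     0.1    0.73]
 [ 47.   307.   310.   323.   328.     0.1    0.73]
 [ 48.   307.   310.   323.   328.     0.1    0.74]
 [ 49.   307.   310.   323.   328.     0.1    0.74]
 [ 50.   307.   310.   323.   328.     0.1    0.74]
 [ 51.   307.   310.   323.   328.     0.1    0.74]
 [ 52.   307.   310.   323.   328.     0.1    0.74]
 [ 53.   307.   310.   323.   328.     0.1    0.74]
 [ 54.   307.   310.   323.   328.     0.1    0.74]
 [ 55.   307.   310.   323.   328.     0.1    0.74]
 [ 56.   307.   310.   323.   328.     0.1    0.74]
 [ 57.   307.   310.   323.   328.     0.1    0.74]
 [ 58.   307.   310.   323.   328.     0.1    0.74]
 [ 59.   307.   310.   323.   328.     0.1    0.74]
 [ 60.   307.   310.   323.   328.     0.1    0.74]
 [ 61.   307.   310.   323.   328.     0.1    0.74]
 [ 62.   307.   310.   323.   328.     0.1    0.74]]
tab-lever along tool z mm 0.7371826126560918 rad 0.017143781689676552
```

It is 0.017 rad short, so one small regrip-and-nudge.

Call:
{"op": "carry_out", "data": {"xyz": [[0, 4, 0], [0, 4, 0], [0, 0, 0], [3, 0, 0], [4, 0, 0], [3, 0, 0], [2, 0, 0], [1, 0, 0], [0, 0, 0], [0, 0, 0]], "twist": [0, 0, 0, 0, 0, 0, 0, 0, 0, 0]}}

```text
t: 31.5
position: [0.5385, -0.1762, 0.0936]
ee_rot: [[0.001, 0.416, 0.909], [-0.001, 0.909, -0.416], [-1.0, 0.0, 0.001]]
contact_force: [-0.0, -0.3, -0.6]
width: 0.0455
```

Call:
{"op": "carry_out", "data": {"xyz": [[0, 0, 0], [0, 0, 0], [0, 0, 0], [0, 0, 0], [0, 0, 0], [0, 0, 0]], "twist": [0, 0, 0, 0, 0, 0], "hand": 0}}

```text
t: 32.1
position: [0.5382, -0.1764, 0.093]
ee_rot: [[0.001, 0.417, 0.909], [-0.0, 0.909, -0.417], [-1.0, 0.0, 0.001]]
contact_force: [0.7, 0.2, 2.0]
width: 0.0144
```

Call:
{"op": "carry_out", "data": {"xyz": [[0, 0, 0.16], [0, 0, 0], [0, 0, 0]], "twist": [-0.017, 0, 0]}}

```text
t: 32.4
position: [0.5398, -0.1771, 0.093]
ee_rot: [[0.001, 0.401, 0.916], [-0.001, 0.916, -0.401], [-1.0, -0.0, 0.001]]
contact_force: [0.4, -0.8, 3.6]
width: 0.0148
```

Call:
{"op": "carry_out", "data": {"xyz": [[0, 0, 0], [0, 0, 0], [0, 0, 0], [0, 0, 0], [-2, 0, 0], [-4, 0, 0], [-4, 0, 0], [-3, 0, 0], [0, -4, 0], [0, -4, 0], [0, 0, 0], [0, 0, 0]], "twist": [0, 0, 0, 0, 0, 0, 0, 0, 0, 0, 0, 0], "hand": 0.5}}

```text
t: 33.6
position: [0.5068, -0.2506, 0.2225]
ee_rot: [[-0.0, 0.403, 0.915], [0.001, 0.915, -0.403], [-1.0, 0.001, -0.001]]
contact_force: [0.4, 0.3, 0.1]
width: 0.0462
```

```bash
python3 off.py | tail -4
python3 - <<'E'
from h import *
np.set_printoptions(precision=3,suppress=True)
s=r.observe(); print(s["position"],s["contact_force"],s["t"])
c=cam("top"); P=cloud(c); cv2.imwrite("pics/end.png",np.vstack([cv2.resize(c["pixels"][180:310,155:475],(800,325)),cv2.resize(cam("wrist")["pixels"][:220],(800,275))]))
E
```

```text
[ 59.   305.   309.   322.   326.     0.1    0.02]
 [ 60.   306.   309.   322.   326.     0.1    0.37]
 [ 61.   306.   309.   322.   326.     0.1    0.37]]
tab-lever along tool z mm 0.03880692138854782 rad 0.0009024865439197168
[ 0.507 -0.25   0.222] [ 0.748 -0.374  0.32 ] 33.65
```

View pics/end.png

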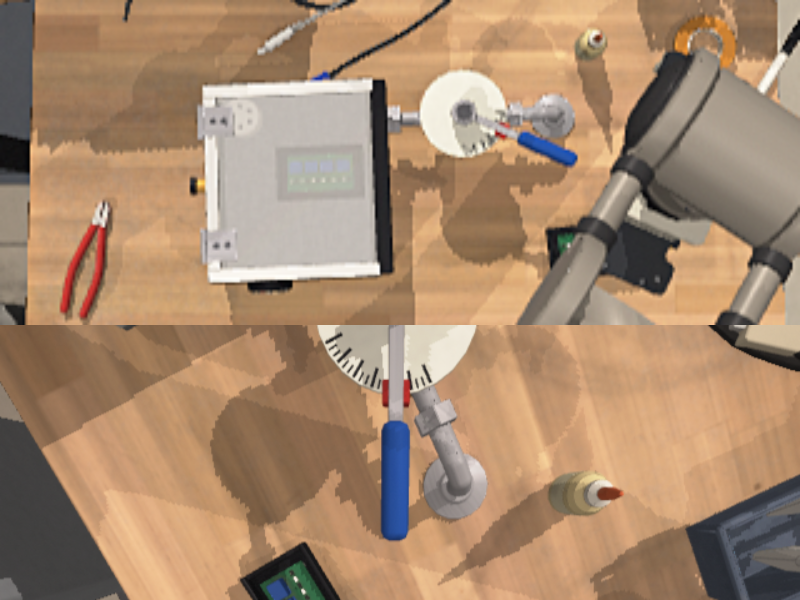

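The lid is shut with the tray visible inside at (320,172). The lever is centred on the tab at (396,390), the bystanders are in place and the arm is free. Handing in.

```bash
python3 -c "
from cell import job; print(job.hand_in())"
```

```text
the job is handed in; nothing more can be done
None
```

The relay board is in the dry box with the lid shut, the nitrogen valve is open to the set mark, and I handed the job in at about 34 s.

- **Tray:** I took the rightmost of the two look-alikes and gripped it across its long walls. I set it back down once to regrip 3 mm higher, so the gripper body would clear the box rim. It was lowered onto the grey pad until a 5 N contact, then released. The wrist camera showed it flat, right side up and clear of the desiccant can.
- **Lid:** I pushed it down from behind and pressed it with about 21 N. Afterwards the panel measured a level 91 mm and the rail 94.5 mm, so it is fully shut.
- **Valve:** I turned it only after the lid was shut. The lever first stood 0.017 rad short of the mark, so I gripped it again and nudged it. The last check put it within about 0.001 rad of the tab's centre by the median row; single rows differed by up to 0.4 mm (about 0.009 rad).
- **Bystanders:** The last picture shows the bottle, tape roll and side cutter where they were, and the arm is touching nothing.
- **Disagreements:** The top camera read x about 5 mm lower than the wrist camera, and I went by the wrist camera because the grasp agreed with it. While turning the lever, the wrist showed an unexplained sideways force of up to 10 N, well under the limits.

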